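Press the maker's seal into the base of a dish

TASK

Take the stamp with the square brass head from the rack and press it squarely, with a steady force of about 15 N for a good second, into the clay floor in the centre of the foot ring of the upturned dish on the banding wheel: bring it down gently, do not let it slide or rock, then lift it straight up, clear of the foot ring. Stand the stamp upright again in the empty hole of the rack and let go. The clay is soft, so touch it with nothing but this stamp, never harder than 25 N, and leave everything else where it is.

Things in the scene. Friction and masses are not known exactly. Their poses are not given: they have to be found in the camera images.
- stamp_square_mid (a point): the stamp to use: a square brass head 32 x 32 mm, 18 mm high, below, then a 6 mm brass collar and a turned beech handle 24 mm in diameter; 95 mm high in all, 0.13 to 0.23 kg. This point is on its axis half-way up, 47.5 mm above the brass face; z points up the handle, x and y square to the head's sides. The straight part of the handle to grip runs from 32 to 88 mm above the face. It starts standing head down in one of the rack's three holes, not always the same one
- stamp_square_face (a point): centre of the square stamp's flat brass face (its underside); same axes
- stamp_square: the square stamp itself; origin at the centre of its brass face; same axes
- stamp_round_mid (a point): another stamp, not to be used: same handle, round brass head 34 mm in diameter; this point is half-way up (47.5 mm above its face)
- stamp_round: the round-headed stamp; origin at the centre of its face
- stamp_bar_mid (a point): another stamp, not to be used: same handle, long narrow brass head 16 x 41 mm; this point is half-way up (47.5 mm above its face)
- stamp_bar: the narrow-headed stamp; origin at the centre of its face
- wheel: banding wheel: cast foot 150 mm across (fixed to the table), spindle, turning aluminium head 224 mm across; on it a foam pad and a leather-hard clay dish, rim down, 192 mm across, all centred. Origin on the table, on the vertical axis of wheel and dish. In the dish's base a foot ring (inner diameter 77, outer 92 mm) stands 7.5 mm above the flat clay floor where the seal goes. Head, pad and dish turn together easily
- seal_low (a point): point on the wheel's axis 124 mm above the table, fixed: the lowest height the clay floor can have. The spindle is set up or down, NOT measured: the floor lies 0 to 20 mm above this point. Pressed, the dish sinks into the foam 1 mm per 3.5 N once settled and springs back, with a lag of half a second: the force sags when the hand stops, and going down at 4 mm/s adds some 7 N
- rack: beech stamp rack, 74 x 228 x 20 mm, fixed to the table; origin under its centre; three round holes in a row along its y axis, at -74, 0 and 74 mm
- rack_hole0 (a point): centre of the mouth of hole 0 of the rack, 20 mm above the table; the hole is 50 mm in diameter and 8 mm deep (floor 12 mm above the table)
- rack_hole1 (a point): centre of the mouth of hole 1 of the rack, 20 mm above the table; the hole is 50 mm in diameter and 8 mm deep (floor 12 mm above the table)
- rack_hole2 (a point): centre of the mouth of hole 2 of the rack, 20 mm above the table; the hole is 50 mm in diameter and 8 mm deep (floor 12 mm above the table)
- clay_block: block of clay, 150 x 160 x 75 mm; origin under its centre; a bystander
- clay_lump: upright lump of clay, 100 mm across, 97 mm high; origin under its centre; a bystander
- roller: small wooden hand roller lying down, 42 mm roller, 175 mm long with its handle; origin on the table near its middle; a bystander
- rib: flat wooden throwing rib, 52 x 100 x 8 mm; a bystander
- loop_tool: trimming loop tool lying down, 165 mm long, 11 mm thick wooden handle; a bystander
- kidney: flat round black rubber smoothing disc, 80 mm across, 6 mm thick; a bystander
- bowl: white water bowl (empty), 110 mm across, 50 mm high; a bystander
There are look-alikes about, which are no part of the job. Of the things like the wheel, leave any that is orange; of the rest the larger one is meant. What is shaped like the stamp_square but black is not meant.

How it is judged:
On the way, in this order (a step that is already met when the one before it is completed fails the run):
1. the square stamp is lifted out of the rack (height (world z) of stamp_square_face above 0.06 m), for 0.1 s.
2. the square stamp is pressed on the clay in the centre of the foot ring (within 7 mm), upright within 4 degrees, and held still (under 10 mm/s), with 10 to 20 N kept up for 0.8 s (contact force between stamp_square and wheel between 10 and 20 N and horizontal distance between stamp_square_face and wheel below 0.007 m and angle between stamp_square_face's own z axis and vertical below 0.07 rad and linear speed of stamp_square below 0.01 m/s), for 0.8 s.
3. it is lifted straight off: clear of the clay for 0.15 s while still within 10 mm of the centre (contact force between stamp_square and wheel below 0.05 N and horizontal distance between stamp_square_face and wheel below 0.01 m), for 0.15 s.
At the end, for the whole second after the job is handed in: The square stamp stands upright (within 3.4 degrees) and at rest in a hole of the rack, its face within 8 mm of the hole's centre and less than 16 mm above the table (on the hole's floor), let go; it has sealed the clay and been lifted straight off ((horizontal distance between stamp_square_face and rack_hole0 below 0.008 m or horizontal distance between stamp_square_face and rack_hole1 below 0.008 m or horizontal distance between stamp_square_face and rack_hole2 below 0.008 m) and height (world z) of stamp_square_face below 0.016 m and angle between stamp_square_face's own z axis and vertical below 0.06 rad and linear speed of stamp_square below 0.02 m/s and contact force between stamp_square and wheel below 0.05 N); the robot touches nothing.
It fails at once if the stamp presses on the wheel or its dish harder than 25 N (contact force between stamp_square and wheel above 25 N).
It fails at once if the stamp slides or rocks: it bears on the dish or wheel with over 2 N more than 7 mm off the centre, or with over 3 N while tilted more than 7 degrees ((contact force between stamp_square and wheel above 2 N and horizontal distance between stamp_square_face and wheel above 0.007 m) or (contact force between stamp_square and wheel above 3 N and angle between stamp_square_face's own z axis and vertical above 0.122 rad)).
It fails at once if the robot (over 2 N) or another stamp (over 0.5 N) touches the dish or wheel (contact force between any of the fingers, the arm and wheel above 2 N or contact force between any of stamp_round, stamp_bar and wheel above 0.5 N).
It fails at once if another stamp is moved by more than 15 mm (distance of any of stamp_round, stamp_bar from where it was at the start of the episode above 0.015 m).
It fails at once if a bystander is moved by more than 20 mm (distance of any of clay_block, clay_lump, roller, rib, loop_tool, kidney, bowl from where it was at the start of the episode above 0.02 m).
It also fails if it takes over 64 s, if anything falls off the work surface, if the arm or the gripper's body presses on something with over 40 N, if the wrist force passes 120 N, or if a joint passes its speed limit or range.

ROBOT

A 6-joint arm with a two-finger parallel gripper is mounted at the origin on the work surface. World frame = base frame: x ahead of the robot, y to its left, z up, the work surface at z = 0. Lengths are in m, angles in rad, forces in N, time in s.
With the tool pointing down it reaches from about 0.35 to 0.925 m from the base axis. Payload 6.4 kg.
Tool frame: the origin (TCP) lies at the very end of the fingers, on their centre line; the grasp point (between the pads) lies 19 mm behind it (grasp_offset is the distance from the TCP to the grasp point, in m); z points along the fingers, y is the line along which they close (so a half turn about z gives the same grasp; the last joint's range is limited). The gripper opens to 85 mm and grips with 20 to 120 N. Pads are 22 mm wide; open, the fingers measure 114 mm over their backs; the gripper's body (76 mm by 85 mm) begins 54 mm behind the grasp point. The pads swing forward as they close: fully open they stand 13 mm farther back than shut.
Start: joints at [1.163, 0.245, 1.558, -0, 1.339, -0.174], TCP at [0.151, 0.632, 0.231] pointing down, gripper open.
Joint ranges: [-3.13, 3.13], [-1.02, 2.26], [0.13, 2.54], [-0.95, 4.09], [0.21, 2.88], [-2.74, 2.74]. Speed limits (rad/s): [2.57, 2.57, 3.14, 3.14, 3.14, 3.14].

INTERFACE

Orientations are given as a unit quaternion [w, x, y, z].
In Python, from bench import movep, move_linear, goto_joints, command_gripper, dwell, ik, read_state, get_image, MotionError, job_done, grasp_offset gives the robot as it stands. The module is installed in compiled form; this text tells all that it offers. Calls block until the motion is done:
- movep(position, orientation): joint-space move of the TCP to a pose.
- move_linear(position, rate=0.15, rotation=None, until_force=None): straight line of the TCP; rotation=None keeps the orientation; rate is the mean speed in m/s. With until_force (N) it stops when the force on the tool has changed by that much, and returns True; else False.
- goto_joints(angles): joint-space move.
- command_gripper(opening, newtons=None): finger opening in m; newtons is the grip in N (None keeps the last); returns when the fingers have stopped.
- dwell(seconds).
- ik(position, orientation): joint angles nearest the present ones, or None.
- read_state(): the state.
- get_image(name): name is "scene" or "top" or "wrist"; returns a dict with "color" (400x640x3 uint8, red, green, blue), "fx", "fy", "cx", "cy" (pixels), "D" ([k1, k2, p1, p2, k3] as OpenCV has them; the pictures are not rectified), "rvec" (rotation vector, rad) and "tvec" (3), from world to camera coordinates, as OpenCV has them. Camera axes: x right, y down, z forward; pixel columns grow to the right and rows downward; lengths in m; the calibration is good to about 2 mm. A picture is of the moment at which its call begins. There is no depth.
A pose or a line that the arm cannot do raises MotionError and nothing moves.
- job_done(): hands the job in; it is judged then, once.
The state is a dict: "time_s": time; "q": joint angles; "dq": joint speeds; "joint_efforts": joint torques, N m; "tool_pos": TCP position; "tool_rot": TCP orientation; "wrist_force": force on the tool from outside, world axes, zero at the start; "ft_torque": the same for the moment, N m; "gripper_width": finger opening in m; "grip_force": force on a finger pad.
Only numpy, scipy, OpenCV 4.12 (cv2) and the standard library are available. Lean on these libraries where they do the work, as an engineer would, in place of code of your own. Each camera call takes 0.05 s, during which the arm holds its last target. There are 200 camera calls.

## Working session

There is one attempt and no reset: what is moved stays moved. The work goes in short steps, each a Python script; the robot and the scene stay as the last script left them, time stands still between calls to the robot, and variables do not carry over. Pictures are saved under pics/ and viewed, at most 10 in all, crops included, and the job is handed in when it is done.

```bash
mkdir -p pics; cat > h.py <<'E'
import numpy as np, cv2
from bench import *
def grab(n,f):
    im=get_image(n); cv2.imwrite('pics/'+f,im['color'][:,:,::-1]); 
    np.save('pics/'+f+'.npy',im,allow_pickle=True); return im
def load(f): return np.load('pics/'+f+'.npy',allow_pickle=True).item()
def KD(im): return np.array([[im['fx'],0,im['cx']],[0,im['fy'],im['cy']],[0,0,1.]]),np.array(im['D'],float)
def ray(im,uv):
    K,D=KD(im); p=cv2.undistortPoints(np.array(uv,float).reshape(-1,1,2),K,D).reshape(-1,2)
    R=cv2.Rodrigues(np.array(im['rvec'],float))[0]; t=np.array(im['tvec'],float).ravel()
    d=np.c_[p,np.ones(len(p))]@R; return -R.T@t, d/np.linalg.norm(d,axis=1,keepdims=True)
def plane(im,uv,z):
    c,d=ray(im,uv); return c+d*((z-c[2])/d[:,2])[:,None]
def proj(im,P):
    K,D=KD(im); return cv2.projectPoints(np.array(P,float).reshape(-1,1,3),np.array(im['rvec'],float),np.array(im['tvec'],float),K,D)[0].reshape(-1,2)
def tri(a,ua,b,ub):
    c1,d1=ray(a,[ua]);c2,d2=ray(b,[ub]);d1=d1[0];d2=d2[0]
    s=np.linalg.lstsq(np.c_[d1,-d2],c2-c1,rcond=None)[0]
    p,q=c1+s[0]*d1,c2+s[1]*d2; return (p+q)/2,np.linalg.norm(p-q)
E
python3 - <<'E'
from h import *
print(read_state(),grasp_offset)
for n in('scene','top'):
    im=grab(n,n+'0.png'); print(n,ray(im,[(320,200)]))
E
```

```text
{'time_s': 0.0, 'q': array([ 1.16289355e+00,  2.45830365e-01,  1.55904054e+00, -1.65469893e-06,
        1.33867737e+00, -1.74096067e-01]), 'dq': array([-0.00103335, -0.00028777,  0.00013457,  0.00097843, -0.00022658,
        0.00066148]), 'joint_efforts': array([-1.45137281e-03, -4.29502773e+01, -3.26131046e+01, -1.88374584e-04,
        5.34788778e-03,  2.98988073e-05]), 'tool_pos': array([0.15035844, 0.63179048, 0.23015564]), 'tool_rot': array([-2.79771794e-04,  1.16637016e-01,  9.93174129e-01, -9.36930424e-04]), 'wrist_force': array([-1.08336486, -0.15656006, -0.78370598]), 'ft_torque': array([ 0.03569638, -0.00627854, -0.01770731]), 'grip_force': 0.0, 'gripper_width': 0.08516457127240616} 0.0187
scene (array([1.19969902, 0.22089478, 0.87312499]), array([[-0.66010208, -0.24515879, -0.71004395]]))
top (array([ 0.39131063, -0.07343363,  1.43163088]), array([[ 0.06248643,  0.03098421, -0.99756475]]))
```

View pics/scene0.png

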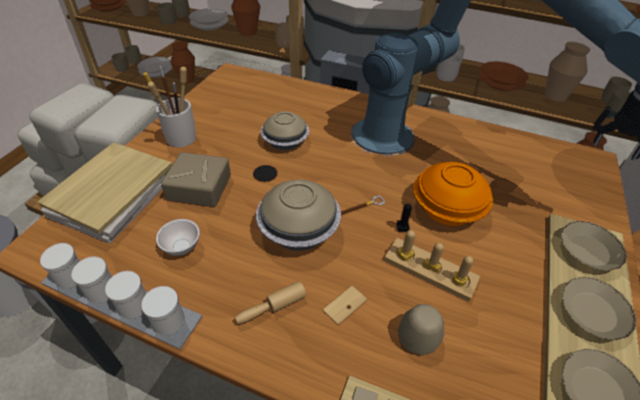

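View pics/top0.png

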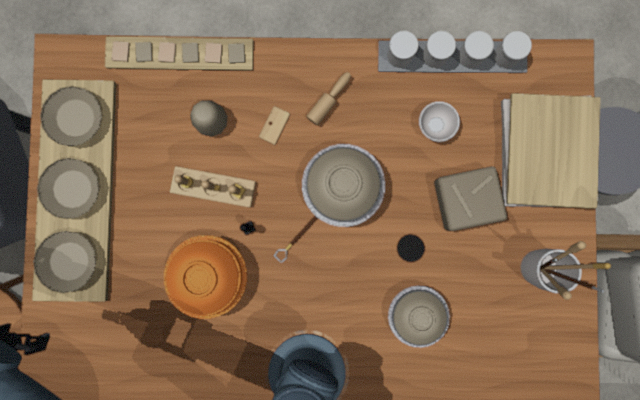

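The top view shows the rack at (213,187) with stamps at about (185,181), (213,187) and (237,191), and the meant grey wheel with its foot ring at (345,181). The orange dish at (205,278) and the small grey one at (420,317) are look-alikes. The black decoy is at (248,228).

```bash
python3 - <<'E'
from h import *
t=load('top0.png'); s=load('scene0.png')
print('rack',plane(t,[(174,168),(256,182),(252,207),(170,193)],0.02))
print('ring',plane(t,[(345,181)],0.14), tri(t,(345,181),s,(299,192)))
# handle tops
print(plane(t,[(182,176),(208,184),(238,190)],0.1))
w=get_image('wrist'); st=read_state()
from scipy.spatial.transform import Rotation as R
c,d=ray(w,[(320,200)]); q=st['tool_rot']; T=R.from_quat([*q[1:],q[0]])
print('cam in tool',T.inv().apply(c-st['tool_pos']),T.inv().apply(d),w['fx'],w['D'])
print('cam x,y axes in tool',(T.inv().as_matrix()@cv2.Rodrigues(np.array(w['rvec']))[0].T)[:,:2].T)
E
```

```text
rack [[0.5640009  0.3822786  0.02      ]
 [0.52779566 0.15088643 0.02      ]
 [0.45739597 0.1604717  0.02      ]
 [0.49339979 0.39124774 0.02      ]]
ring [[ 0.52192464 -0.09664293  0.14      ]] (array([ 0.51985431, -0.09293629,  0.1462884 ]), np.float64(0.007727435096813064))
[[0.53322073 0.33462107 0.1       ]
 [0.51294182 0.26518075 0.1       ]
 [0.4981432  0.18533998 0.1       ]]
cam in tool [ 0.08290666  0.00061356 -0.14262964] [[-0.32746135 -0.00708016  0.94483805]] 355.90768768168357 [0.02328482 0.         0.         0.         0.        ]
cam x,y axes in tool [[-2.35338467e-04  9.99999844e-01  5.07044231e-04]
 [-9.45827495e-01 -5.79677558e-05 -3.24669596e-01]]
```

```bash
cat >> h.py <<'E'
from scipy.spatial.transform import Rotation as R
def down(yv):  # tool pointing down, closing line along horizontal yv
    y=np.array([yv[0],yv[1],0.]);y/=np.linalg.norm(y);z=np.array([0,0,-1.]);x=np.cross(y,z)
    q=R.from_matrix(np.c_[x,y,z]).as_quat(); return np.array([q[3],*q[:3]])
E
python3 - <<'E'
from h import *
p=[0.511,0.271,0.25]; a=np.array([.988,-.155])
for s in(1,-1):
    print(s,ik(p,down(s*a)),ik([0.52,-.095,.25],down(s*a)))
s=1 if ik(p,down(a)) is not None else -1
movep(p,down(s*a)); grab('wrist','w1.png')
d=np.array([.155,.988,0])
move_linear(np.array(p)-s*0.08*d+[0,0,0]); grab('wrist','w2.png'); print(read_state()['tool_pos'],read_state()['time_s'])
a=cv2.imread('pics/w1.png');b=cv2.imread('pics/w2.png'); cv2.imwrite('pics/v12.png',np.vstack([a[60:360],b[60:360]]))
E
```

```text
1 [ 2.91696783e-01  6.32602562e-02  1.72666108e+00 -4.44089210e-16
  1.35167132e+00  4.47310981e-01] [-3.95357052e-01 -5.78841597e-02  1.84805813e+00 -4.44089210e-16
  1.35141868e+00 -2.39742854e-01]
-1 [ 2.91696783e-01  6.32602562e-02  1.72666108e+00 -4.44089210e-16
  1.35167132e+00 -2.69428167e+00] None
[0.49867302 0.19253186 0.25009767] 2.7833
```

View pics/v12.png

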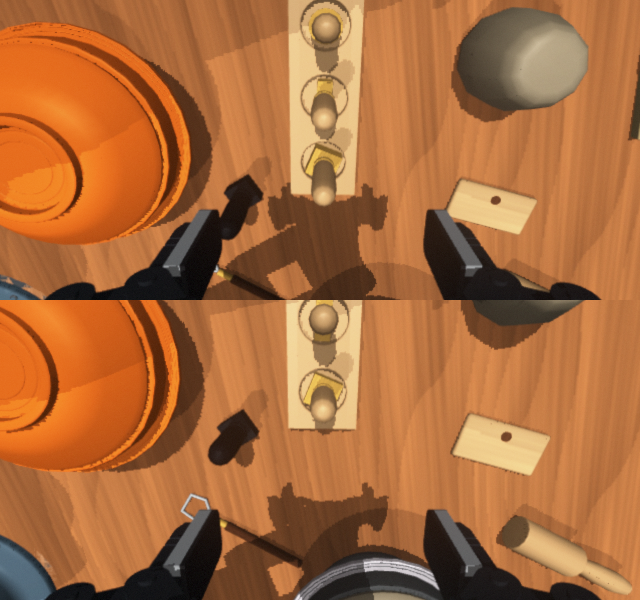

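Both views show the square head in the hole nearest the wheel: handle tops at w1 (323,256) and w2 (323,167). The bar head is in the middle hole and the round one in the far hole.

```bash
python3 - <<'E'
from h import *
a=load('w1.png');b=load('w2.png')
print('top',tri(a,(323,256),b,(323,167)), 'hole',plane(a,[(323,220)],.02),plane(b,[(322,151)],.02), tri(a,(323,220),b,(322,151)))
P,_=tri(a,(323,256),b,(323,167))
# two close views on either side of the stamp along the row
d=np.array([.155,.988,0])
for i,o in enumerate((0.0,-0.06)):
    move_linear([*(P+o*d)[:2],0.2]); im=grab('wrist',f'c{i}.png')
A=[load(f'c{i}.png')['color'][:,:,::-1] for i in(0,1)]
cv2.imwrite('pics/v3.png',np.hstack([cv2.resize(x[:,220:420],None,fx=2,fy=2)[:,:,:] for x in A])[100:700])
E
```

```text
top (array([0.50224353, 0.20723498, 0.112544  ]), np.float64(0.0004672426335096882)) hole [[0.50156333 0.20345053 0.02      ]] [[0.50077741 0.20200862 0.02      ]] (array([0.5008325 , 0.20053952, 0.0127392 ]), np.float64(0.0005752256700375577))
```

View pics/v3.png

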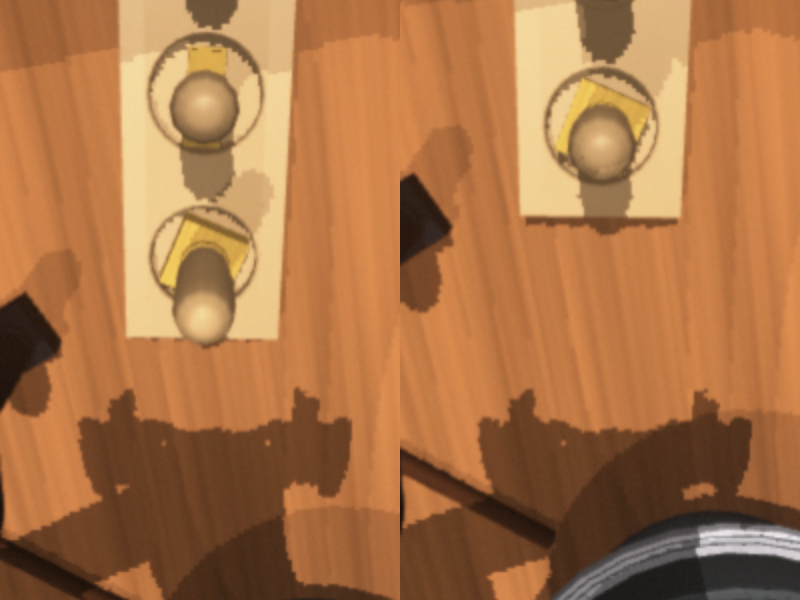

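Close views: square head confirmed, handle top at (322,208) and (321,123.5), hole mouth centre at (321.8,177.3) and (320.8,112.5).

```bash
python3 - <<'E'
from h import *
a=load('c0.png');b=load('c1.png')
print('top',tri(a,(322,208),b,(321,123.5)),plane(a,[(322,208)],.1),plane(b,[(321,123.5)],.1))
print('hole',tri(a,(321.8,177.3),b,(320.8,112.5)),plane(a,[(321.8,177.3)],.02),plane(b,[(320.8,112.5)],.02))
print(read_state()['tool_pos'],read_state()['time_s'])
E
```

```text
top (array([0.50196417, 0.20179537, 0.10082791]), np.float64(2.9639065124383688e-05)) [[0.50190076 0.20149292 0.1       ]] [[0.50196106 0.20169348 0.1       ]]
hole (array([0.50150935, 0.20108696, 0.01490144]), np.float64(4.3746069169362286e-05)) [[0.50175909 0.20247931 0.02      ]] [[0.50157616 0.20155448 0.02      ]]
[0.4932847 0.1482902 0.2005361] 3.9333
```

```bash
python3 - <<'E'
from h import *
d=np.array([.155,.988,0]); P=np.array([.5208,-.095,0.26])
for i,o in enumerate((0.0,-0.12)):
    move_linear(P+o*d,rate=.25); grab('wrist',f'r{i}.png'); print(read_state()['tool_pos'])
A=[load(f'r{i}.png')['color'][:,:,::-1] for i in(0,1)]
cv2.imwrite('pics/v4.png',np.hstack([cv2.resize(x[:300,220:420],None,fx=2,fy=2) for x in A]))
E
```

```text
[ 0.52049942 -0.0937508   0.25942026]
[ 0.50236397 -0.21208735  0.25978141]
```

View pics/v4.png

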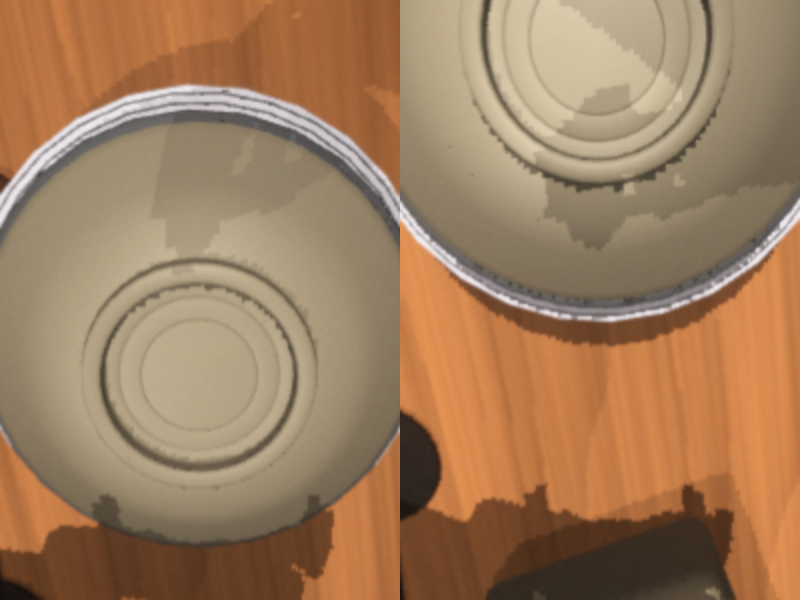

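The ring is centred at about (319.8,187.5) in the left view. In the right view it is cut off at the top, so I'll take one more view with a smaller offset.

```bash
python3 - <<'E'
from h import *
d=np.array([.155,.988,0]); P=np.array([.5208,-.095,0.26])
move_linear(P-.08*d,rate=.25); dwell(.2); r2=grab('wrist','r2.png')
move_linear(P+.03*d,rate=.25); dwell(.2); r3=grab('wrist','r3.png')
A=[x['color'][:,:,::-1] for x in(r2,r3)]
cv2.imwrite('pics/v5.png',np.hstack([cv2.resize(A[0][:200,220:420],None,fx=2,fy=2),cv2.resize(A[1][100:300,220:420],None,fx=2,fy=2)]))
print(read_state()['time_s'])
E
```

```text
7.225
```

View pics/v5.png

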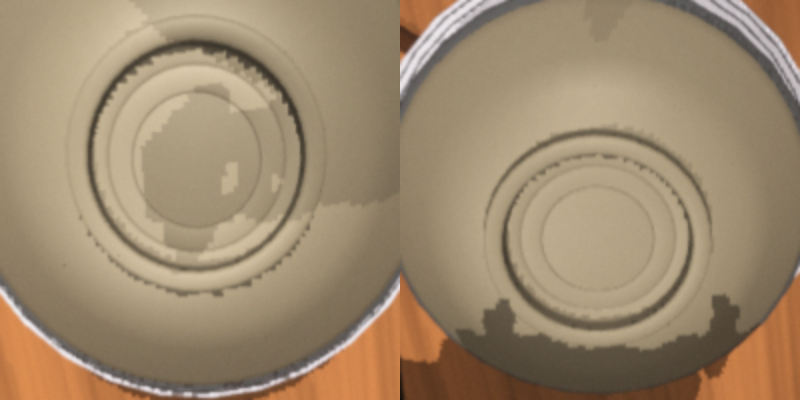

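Floor circle centres: r2 (318.8,79.8), r3 (319,219).

```bash
python3 - <<'E'
from h import *
a,b,c=load('r0.png'),load('r2.png'),load('r3.png')
for im,u in((a,(319.75,187.5)),(b,(318.75,79.75)),(c,(319,219))): print(plane(im,[u],.134))
print(tri(b,(318.75,79.75),c,(319,219)),tri(a,(319.75,187.5),b,(318.75,79.75)))
# refine & check the circle size of the ring in r3 (outer dark lip) at z=.141
print(np.ptp(plane(c,[(220+85/2,219),(220+311/2,219)],.141),axis=0), np.ptp(plane(b,[(220+67/2,80),(220+326/2,80)],.141),axis=0))
E
```

```text
[[ 0.51950463 -0.09196369  0.134     ]]
[[ 0.51947832 -0.09277433  0.134     ]]
[[ 0.51954375 -0.09140742  0.134     ]]
(array([ 0.51936628, -0.0927869 ,  0.13059409]), np.float64(0.0001526581263109428)) (array([ 0.51940154, -0.09278658,  0.13130342]), np.float64(9.658831753765706e-05))
[0.08843476 0.01406486 0.        ] [0.08899141 0.01394512 0.        ]
```

```bash
python3 - <<'E'
from h import *
q=down([.988,-.155]); S=[.5018,.2018]
move_linear([*S,0.20],rate=.25)
move_linear([*S,0.0533],rate=.12)
print(read_state()['tool_pos'],read_state()['wrist_force'])
f0=read_state()['wrist_force']
command_gripper(0.015,80)
s=read_state();print(s['gripper_width'],s['grip_force'],s['tool_pos'],s['wrist_force']-f0)
move_linear([*S,0.23],rate=.12); dwell(.3)
s=read_state();print(s['gripper_width'],s['tool_pos'],s['wrist_force']-f0,s['time_s'])
grab('wrist','h.png');grab('scene','hs.png')
a=cv2.imread('pics/h.png');b=cv2.resize(cv2.imread('pics/hs.png')[150:320,320:520],None,fx=2,fy=2)
c=np.zeros((400,800,3),np.uint8);c[:,:400]=a[:,120:520];c[:340,400:]=b;cv2.imwrite('pics/v6.png',c)
E
```

```text
[0.50253156 0.20195036 0.05418052] [-0.16867729 -0.11570137 -0.39792835]
0.022493293658375796 78.0807638168335 [0.50190492 0.20184918 0.05354033] [-0.64975414 -0.29377447  3.03779796]
0.022265856766834395 [0.50169591 0.20179142 0.22969628] [ 0.63133029  1.03554015 -0.57726607] 12.375
```

View pics/v6.png

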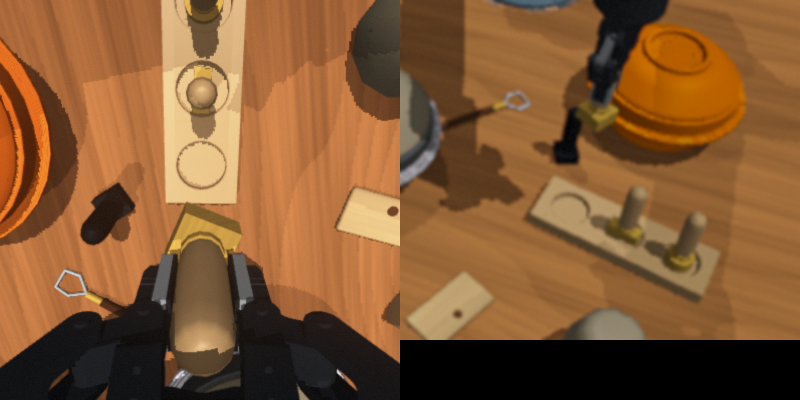

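The stamp is held between the pads, with the empty hole mouth at (321,164). I'll check the tilt by projecting the ideal upright stamp, and refine the hole centre.

```bash
python3 - <<'E'
from h import *
im=load('h.png'); p=read_state()['tool_pos']; f=np.array([p[0],p[1],p[2]-.0413])
print('hole',plane(im,[(321,164)],.02))
th=np.linspace(0,2*np.pi,200)
def circ(r,z): return proj(im,np.c_[f[0]+r*np.cos(th),f[1]+r*np.sin(th),np.full(200,f[2]+z)])-[120,0]
for n,r,z in(('top',.012,.088),('apex',0,.095),('collar',.012,.024)):
    c=circ(r,z);print(n,c.min(0),c.max(0))
c=load('h.png')['color']; 
# head mask: brass yellow
h=cv2.cvtColor(c,cv2.COLOR_RGB2HSV);m=cv2.inRange(h,(20,140,60),(32,255,255));m[:195]=0;m[270:]=0
n,l,s,_=cv2.connectedComponentsWithStats(m);i=1+s[1:,4].argmax();print(s[i])
# expected silhouettes for head top square, for the yaw best seen in c1 (fit by min-area rect of its brass)
k=cv2.findContours((l==i).astype(np.uint8),0,2)[0][0];print(cv2.approxPolyDP(k,4,True)[:,0]-[120,0])
E
```

```text
hole [[0.50120352 0.20243772 0.02      ]]
top [163.46332701 315.18605474] [236.13201455 374.67446058]
apex [199.63267918 362.01217778] [199.63267918 362.01217778]
collar [176.79731585 232.33708105] [224.66309589 275.24022498]
[299 214  32  23 231]
[[179 227]
 [185 227]
 [180 229]
 [185 236]
 [195 225]
 [193 231]
 [204 224]
 [206 230]
 [210 223]
 [189 217]
 [185 224]
 [186 214]]
```

```bash
python3 - <<'E'
from h import *
im=load('h.png'); p=read_state()['tool_pos']; f=np.array([p[0],p[1],p[2]-.0413])
th=np.linspace(0,2*np.pi,200)
a=cv2.resize(im['color'][200:400,240:400,::-1].copy(),None,fx=3,fy=3,interpolation=0)
for r,z in((.012,.088),(.012,.024),(.012,.032)):
    c=(proj(im,np.c_[f[0]+r*np.cos(th),f[1]+r*np.sin(th),np.full(200,f[2]+z)])-[240,200])*3
    cv2.polylines(a,[c.astype(int)],True,(255,0,0))
cv2.imwrite('pics/v7.png',a)
E
```

```text
(no output)
```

View pics/v7.png

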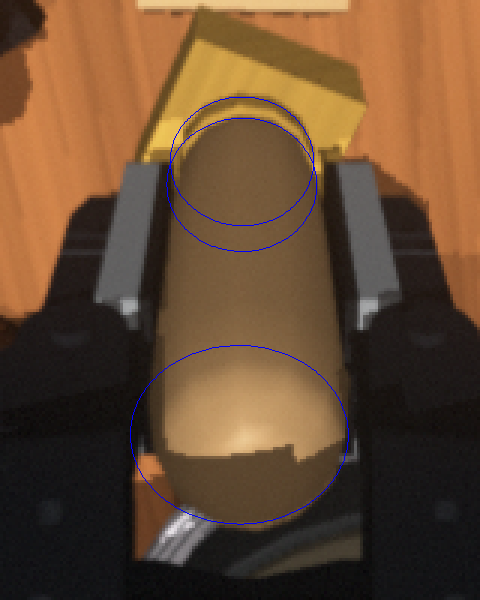

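Handle and collar match the projected upright stamp to about 1 mm, so it is upright. Next is the press.

```bash
python3 - <<'E'
from h import *
C=np.array([.5195,-.0922]); off=.0413
move_linear([*C,.22],rate=.12); move_linear([*C,.155+off],rate=.06); dwell(.6)
def fz(n=6):
    v=[]
    for _ in range(n): v.append(read_state()['wrist_force'][2]); dwell(.03)
    return np.mean(v),np.std(v)
f0,sd=fz(10); z0=read_state()['tool_pos'][2]; print('base',f0,sd,read_state()['tool_pos'])
hit=move_linear([*C,.138+off],rate=.02,until_force=3)
if not hit: hit=move_linear([*C,.122+off],rate=.004,until_force=3)
s=read_state(); z=s['tool_pos'][2]; print(hit,'face z',z-off,s['wrist_force'][2]-f0,s['time_s'])
if not hit: raise SystemExit
F=fz()[0]-f0; held=0
for k in range(30):
    print(round(z-off,4),round(F,2),read_state()['time_s'])
    if F<13.2 and held==0 or F<12: z-=min(.001,max(.0003,(14.5-F)/3.5*.6e-3)); move_linear([*C,z],rate=.002)
    elif F>17.5: z+=.0004; move_linear([*C,z],rate=.002)
    else: held+=1
    F=fz(8)[0]-f0
    if held>=9: break
print(read_state()['tool_pos'],read_state()['wrist_force'],read_state()['ft_torque'],read_state()['time_s'])
E
```

```text
base -1.1987557202104173 0.3772076860641685 [ 0.51951555 -0.09219703  0.19630545]
True face z 0.13085790286708718 3.7575593494143043 19.55
0.1309 3.94 19.75
0.1299 5.34 20.4667
0.1289 7.02 21.2167
0.1279 9.06 21.9667
0.1269 10.69 22.6917
0.1263 12.23 23.325
0.1259 13.17 23.875
0.1256 13.89 24.3917
0.1256 13.47 24.6583
0.1256 13.4 24.925
0.1256 13.15 25.1917
0.1256 13.27 25.4583
0.1256 13.39 25.725
0.1256 13.45 25.9917
0.1256 13.39 26.2583
0.1256 13.28 26.525
[ 0.51978465 -0.09229168  0.16847949] [-3.42373932  2.31520475 12.2455676 ] [ 0.20694361  0.39050523 -0.03331075] 26.7917
```

Held at 13.3 N for over 2 s. Next I lift straight up and take it back to the rack.

```bash
python3 - <<'E'
from h import *
p=read_state()['tool_pos']; C=[.5195,-.0922]
move_linear([*C,.19],rate=.01); dwell(.3); move_linear([*C,.23],rate=.05)
S=[.5016,.2020]
move_linear([*S,.23],rate=.12); move_linear([*S,.085],rate=.08); dwell(.5)
s=read_state();print(s['tool_pos'],s['wrist_force'],s['time_s'])
hit=move_linear([*S,.052],rate=.012,until_force=3)
s=read_state();print(hit,s['tool_pos'],s['wrist_force'],s['time_s'])
grab('wrist','p.png');grab('scene','ps.png')
a=cv2.imread('pics/p.png');b=cv2.resize(cv2.imread('pics/ps.png')[180:320,350:500],None,fx=2.6,fy=2.6)
c=np.zeros((400,800,3),np.uint8);c[:,:400]=a[:,120:520];c[:364,400:790]=b;cv2.imwrite('pics/v8.png',c)
E
```

```text
[0.5016161  0.20199459 0.08502173] [-0.33195528 -0.02293026 -1.96464227] 35.5667
True [0.50161921 0.20201362 0.05353527] [-0.31179764  0.10966676  4.49799269] 37.9083
```

View pics/v8.png

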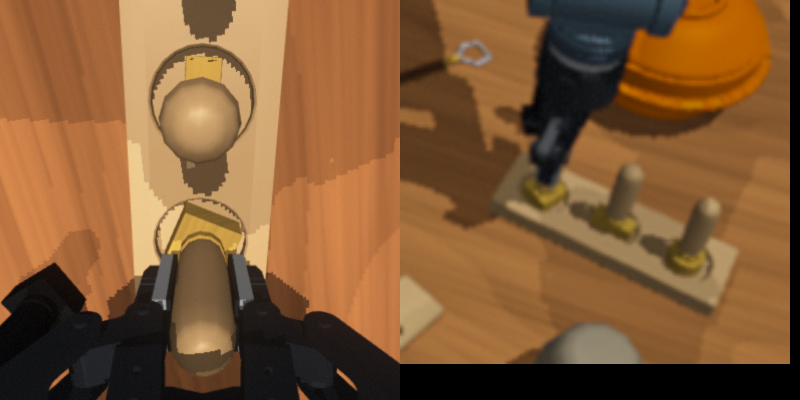

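The head sits in the hole, and contact came at the same height as the pick (TCP z 0.0535). Release, retreat straight up and check.

```bash
python3 - <<'E'
from h import *
command_gripper(0.085); dwell(.3)
move_linear([.5016,.2020,.20],rate=.08); dwell(.4); grab('wrist','e0.png')
d=np.array([.155,.988,0]); move_linear(np.array([.5016,.2020,.2])-.06*d); dwell(.3); grab('wrist','e1.png')
A=[load(f'e{i}.png')['color'][:,:,::-1] for i in(0,1)]
cv2.imwrite('pics/v9.png',np.hstack([cv2.resize(x[:,220:420],None,fx=2,fy=2) for x in A])[100:700]); print(read_state()['time_s'])
E
```

```text
42.2833
```

View pics/v9.png

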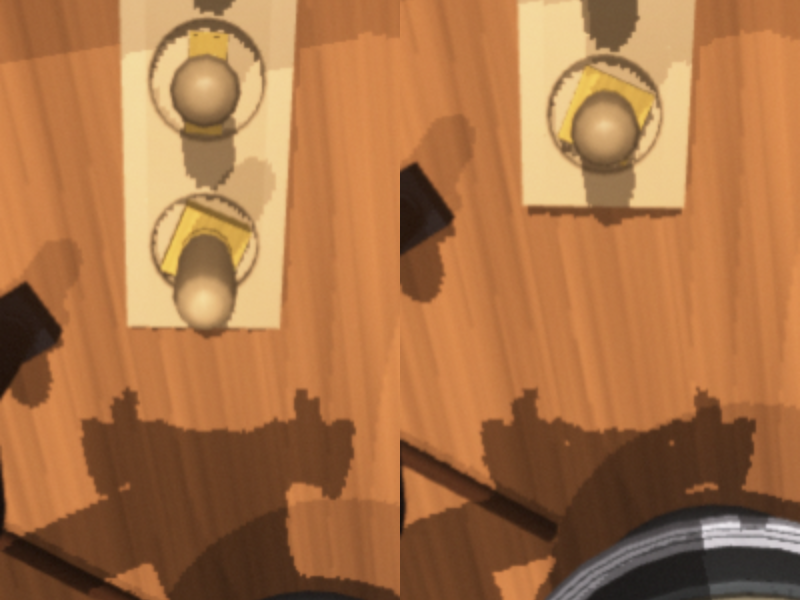

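The stamp stands upright in its hole just as it did at the start, with the gripper clear of it.

```bash
python3 -c "from bench import *;print(job_done())"
```

```text
the job is handed in; nothing more can be done
None
```

The job is handed in: I pressed the square stamp into the centre of the foot ring at about 13.3 N (wrist sensor) for over 2 s, lifted it straight off, and stood it upright in its hole; the hand-in returned no verdict.

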